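# Seat a drilled bracket on the locating pin

## Robot

A 6-joint arm with a two-finger parallel gripper is mounted at the origin on a cart in front of the work surface, level with it; the furniture and walls round the work are solid. World frame = base frame: x ahead of the robot, y to its left, z up, the work surface at z = 0. Lengths are in mm, angles in rad, forces in N, time in s.
With the tool pointing down it reaches from about 350 to 775 mm from the base axis. Payload 7.3 kg.
Tool frame: the origin (TCP) lies midway between the tips of the shut fingers; the grasp point (between the pads) lies 19 mm behind it; z points along the fingers, y is the line along which they close (so a half turn about z gives the same grasp; the last joint's range is limited). The gripper opens to 92 mm and grips with 3 to 60 N. Pads are 19 mm wide; open, the fingers measure 130 mm over their backs; the gripper's body (75 mm by 190 mm) begins 47 mm behind the grasp point.
Start: joints at [1.168, 0.342, 1.524, -0, 1.275, -0.146], TCP at [133.327, 507.808, 226.741] pointing down, gripper open.
Joint ranges: [-2.53, 2.53], [-0.77, 2.02], [0.04, 2.7], [-1, 4.14], [0.28, 2.66], [-3.11, 3.11]. Speed limits (rad/s): [2.57, 2.57, 3.14, 3.14, 3.14, 3.14].

## Interface

Orientations are given as [roll, pitch, yaw] about the fixed x, y, z axes, in that order (R = Rz(yaw) Ry(pitch) Rx(roll)).
In Python, from plant import get_obs, capture, camera_model, close_job, search_frame, regions_of, pinpoint gives the robot as it stands. The module is installed in compiled form; this text tells all that it offers.
- The arm moves only by the shell command python3 -m pendant 'ROWS'. ROWS is JSON, one flat list of numbers, 7 for each row, row after row: the shift along the tool's x, y, z in units of 30 mm (1.0 is 30 mm), then the turn, a rotation vector about the tool's x, y, z in units of 4 degrees (1.0 is 4 degrees), then the closure, from -1 (fully open) to 1 (shut), so that 0 is half open. In form: [dx, dy, dz, wx, wy, wz, gripper, dx, dy, dz, wx, wy, wz, gripper, ...]. A call has 1 to 12 rows; each row shifts and turns the commanded pose from where the row before left it, along the tool's axes as they then stand; what a row does not reach is not made up. A row lasts 1/10 s, in which the tool goes at most 50 mm and 8.59 degrees, less where a joint would pass 70% of its speed; a pose out of reach is approached as far as the arm can. A call with a number of a shift or a turn outside -1 to 1 is refused whole. A call with a gripper value outside its range is refused whole. The fingers move at their own pace and stop on an object; the grip force is fixed at half the most. Time passes only in rows, so rows that do not move let the fingers close. It gives the time, the measured TCP pose, the force, the opening and the grip force at its end, in the units of the state.
- get_obs(): the state, without advancing time (a new reading comes with each control period).
- capture(name): name is "scene" or "side" or "wrist"; returns the picture (420x560x3 uint8, red, green, blue); there is no depth.
- camera_model(name): a dict with "fov_y" (degrees; the focal length in pixels is half the picture's height over the tangent of half this angle, whatever the lens; pixels are square), "cx", "cy" (the principal point, pixels), "pose" (4x4, takes a point from camera to world coordinates). Camera axes: x right, y up, looking along -z (the intrinsics and any distortion apply to the point x, -y, -z); pixel columns grow to the right and rows downward; lengths in mm; the calibration is good to about 2 mm. A picture is of the moment at which its call begins: read the wrist's pose just before it. camera_model takes no time and is no camera call; for the wrist camera it gives the pose at the moment of the call.
- close_job(): hands the job in; it is judged then, once.
Trained networks look in the newest picture that a camera, given by its name, has taken for a name from the list of things; names that differ only in an ending like _2 or _b are one class to them, and where a whole thing is asked for, a point or a joint stands for the part that bears it (a point fixed in the world has none). Each returns a list of dicts, best first, with "score" (0 to 1); they miss things now and then, are a little off and sometimes report something else, mostly with a low value. They report only what shows in the picture. A call takes as long as a camera call.
- search_frame(camera, thing): "location" ([column, row] in pixels, amid what is visible of it).
- regions_of(camera, thing): "pixels" (420x560 bool, what is visible of it) and "location" ([column, row] in pixels, amid what is visible of it).
- pinpoint(camera, thing): "location" ([column, row] in pixels: a listed point, or the origin of a listed thing).
The state is a dict: "time": time; "joint_positions": joint angles; "dq": joint speeds; "tau": joint torques, N m; "tool_pos": TCP position; "tcp_rot": TCP orientation; "contact_force": force on the tool from outside, world axes, zero at the start; "moment": the same for the moment, N m; "grip_width": finger opening in mm; "finger_force": force on a finger pad.
Only numpy, scipy, OpenCV 4.12 (cv2) and the standard library are available. Lean on these libraries where they do the work, as an engineer would, in place of code of your own. Each camera call takes 0.05 s, during which the arm holds its last target. There are 200 camera calls.

## Task

Pick up the angle bracket with the hole in its foot and lay it on the locating fixture with its foot along the fence and its upright flange on the side away from the fence. Nudge it gently along the fence until the hole drops over the locating pin and the foot sits flat on the fixture, then let go. Do not force it, and leave the undrilled bracket and the tools and parts lying around where they are.

Things in the scene. Friction and masses are not known exactly. Their poses are not given: they have to be found in the camera images.
- drilled: Loose plain steel angle bracket, 0.14 to 0.28 kg, on its foot. Foot 50 mm (its x) by 70 mm (y), 6 mm thick, round 13 mm through hole at its middle. Upright flange 8 mm thick (x -25 to -17 mm), 70 mm long (y), 60 mm high: grip its middle across the thickness. Weld blocks 6 mm wide, 15 mm high in the inner corner at y = +-27 mm. Origin: hole centre on the underside; z up.
- drilled_flange (a point): Middle of the top edge of that bracket's flange (21 mm to -x of its origin, 60 mm above its underside).
- blank: A second angle bracket, same size and material, but no hole in its foot; the two may lie in either of two places. Not wanted: leave it alone. Origin: centre of the foot's underside.
- fixture: Fixed aluminium locating fixture on the table. Deck 84 mm (its x, -38 to +46 mm) by 150 mm (y), deck top 12 mm above the table. A locating pin stands in a slot in the deck and a fence runs along the deck's +x side, away from the robot. Fixture, fence and pin may not be loaded with more than 60 N. Origin: on the table under the slot's middle; x towards the fence, y along it, z up.
- fixture_slot (a point): Middle of the slot along the fixture's y, on the deck top. In the slot a vertical 10 mm steel pin is clamped at x = 0, anywhere from -18 to +18 mm along y: where is not measured, and it stays put. It rises 10 mm above the deck; its top 3 mm taper to 7 mm diameter. A foot riding on its tip has its underside 22 mm above the table; seated, 12 mm.
- fixture_fence (a point): Middle of the foot of the fence's face, on the deck top. Dark steel fence, 150 mm long along the fixture's y, 16 mm high above the deck (top 28 mm above the table), face 25.7 mm to +x of the pin's line. A foot touching it has its hole only 0.7 mm off the pin's line, within the 1.5 mm play all round the pin.
- plier: Blue-handled pliers, 135 mm, bystander.
- link3: Small plated linkage part of three blocks, 71 mm, bystander.
- link2: Small plated linkage part of two blocks, 48 mm, bystander.
- driver: Red-handled screwdriver, 161 mm, bystander.
- key: Black hex key, 79 mm, bystander.
- measure: Caliper, 229 mm, bystander.
- cutter: Black nippers, 129 mm, bystander.

How it is judged:
By the outcome, as a careful person would: the job done as asked, in the order asked, and still so for the second after the job is handed in, with the robot touching nothing.
It also fails if it takes over 58 s, if anything falls off the work surface, if the arm or the gripper's body presses on something with over 40 N, if the wrist force passes 120 N, or if a joint passes its speed limit or range.

## Working session

There is one attempt and no reset: what is moved stays moved. The work goes in short steps, Python scripts to look and compute and a shell command to move; the robot and the scene stay as the last step left them, time stands still between calls to the robot, and variables do not carry over. Pictures are saved under pics/ and viewed, at most 10 in all, crops included, and the job is handed in when it is done.

```bash
mkdir -p pics; cat > h.py <<'E'
import numpy as np, cv2
from plant import *
from scipy.spatial.transform import Rotation as R
def ray(cam,px):
    m=camera_model(cam); f=210/np.tan(np.radians(m['fov_y'])/2); P=np.array(m['pose'])
    d=np.array([(px[0]-m['cx'])/f,-(px[1]-m['cy'])/f,-1.]); return P[:3,3],P[:3,:3]@d
def at(cam,px,z):
    o,d=ray(cam,px); return o+d*(z-o[2])/d[2]
def proj(cam,p):
    m=camera_model(cam); f=210/np.tan(np.radians(m['fov_y'])/2); P=np.array(m['pose'])
    c=P[:3,:3].T@(np.array(p)-P[:3,3]); return np.array([m['cx']-f*c[0]/c[2], m['cy']+f*c[1]/c[2]])
def snap(cam,name):
    im=capture(cam); cv2.imwrite('pics/'+name,im[...,::-1]); return im
E
python3 - <<'E'
from h import *
np.set_printoptions(precision=1,suppress=True)
o=get_obs(); print(o['time'],o['tool_pos'],o['tcp_rot'],o['grip_width'],o['contact_force'])
ims=[]
zs=dict(drilled=0,drilled_flange=60,blank=0,fixture=0,fixture_slot=12,fixture_fence=12)
for c in ['scene','side','wrist']:
    m=camera_model(c); print(c,{k:v for k,v in m.items() if k!='pose'},np.array(m['pose'])[:3,3])
    snap(c,c+'0.png')
    for t,z in zs.items():
        for r in pinpoint(c,t)[:2]: print(c,t,round(r['score'],2),np.array(r['location']),at(c,r['location'],z))
E
```

```text
0.0 [133.1 507.4 226. ] [-3.1 -0.   2.9] 91.82573949700281 [-0.3  0.4  0.1]
scene {'fov_y': 50.19705402132516, 'cx': 283.795393020608, 'cy': 213.39987144075076} [-258.4 -733.9  655.7]
scene drilled 0.88 [366.2 253.1] [ 604.  -280.7    0. ]
scene drilled_flange 0.87 [356.5 233.6] [ 584.7 -259.1   60. ]
scene blank 0.69 [337.6 290.3] [ 433.7 -306.7    0. ]
scene fixture 0.78 [256.8 211. ] [594.1  91.8   0. ]
scene fixture 0.18 [254.  207.1] [606.9 115.4   0. ]
scene fixture_slot 0.8 [256.7 208.3] [590.6  88.3  12. ]
scene fixture_fence 0.97 [258.  201.8] [623.7 113.5  12. ]
side {'fov_y': 42.61411522158119, 'cx': 278.5348113088564, 'cy': 205.75757965674813} [ 528.5 1233.8  613.2]
side drilled 0.5 [279.7 192.3] [ 607.8 -285.6    0. ]
side drilled_flange 0.63 [284.3 175.1] [ 593.2 -274.5   60. ]
side drilled_flange 0.49 [214.7 256.6] [719.8 233.9  60. ]
side blank 0.75 [332.8 189.2] [ 445.4 -317.6    0. ]
side blank 0.58 [313.5 175.4] [ 503.9 -438.8    0. ]
side fixture 0.9 [279.3 250.3] [589.9  87.6   0. ]
side fixture_slot 0.72 [275.5 247.1] [598.6  94.2  12. ]
side fixture_fence 0.77 [267.7 246. ] [617.7  89.4  12. ]
wrist {'fov_y': 62.98774338486855, 'cx': 279.7609455150398, 'cy': 207.6917716616144} [ 61.5 527.2 384.7]
```

View pics/scene0.png

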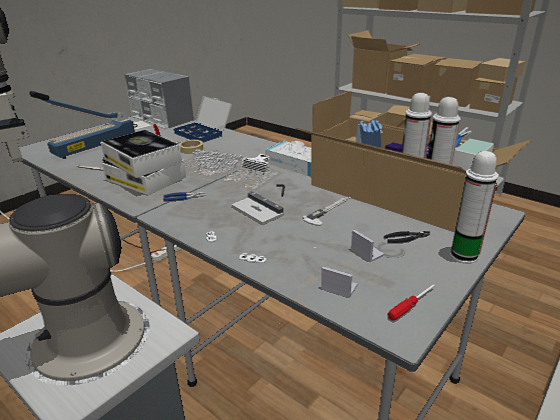

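View pics/side0.png

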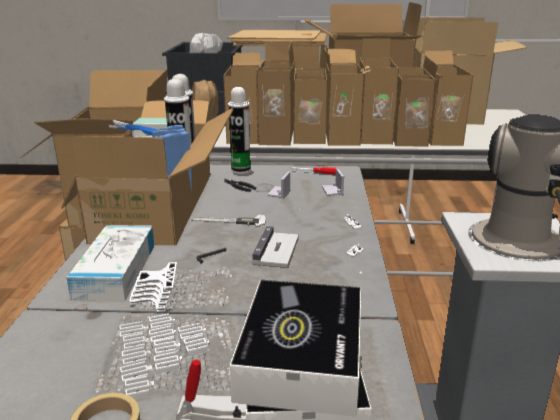

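The scene picture shows the fixture at (257,207), and the brackets at (362,247) and (337,282). The side view agrees: fixture (276,247), brackets (282,186) and (335,184). The network takes the farther one (x≈605, y≈-283) to be the drilled one. I'll check that from close by.

```bash
cat >> h.py <<'E'
def rel(target,yawdeg=None):
    "shift in tool-axis units of 30mm to reach target from here; yaw turn in units of 4deg about tool z"
    o=get_obs(); T=R.from_euler('xyz',o['tcp_rot']).as_matrix()
    return (T.T@(np.array(target)-o['tool_pos'])/30).round(2)
E
python3 - <<'E'
from h import *
o=get_obs(); print(o['tcp_rot']); T=R.from_euler('xyz',o['tcp_rot']).as_matrix(); print(T.round(3))
P=np.array(camera_model('wrist')['pose']); print((T.T@(P[:3,3]-o['tool_pos'])).round(1)); print((T.T@P[:3,:3]).round(3))
print(rel([400,350,280]),rel([500,90,280]),rel([520,-230,280]))
E
```

```text
[3.14153145e+00 2.33873365e-05 2.88475532e+00]
[[-0.967  0.254  0.   ]
 [ 0.254  0.967  0.   ]
 [-0.     0.    -1.   ]]
[  74.4    0.5 -158. ]
[[-0.     0.96   0.279]
 [ 1.     0.     0.   ]
 [-0.     0.279 -0.96 ]]
[-9.93 -2.83 -1.78] [-15.36 -10.37  -1.78] [-18.71 -20.51  -1.78]
```

```bash
python3 -m pendant '[-0.9,-0.26,-0.16,0,0,0,-1,-0.9,-0.26,-0.16,0,0,0,-1,-0.9,-0.26,-0.16,0,0,0,-1,-0.9,-0.26,-0.16,0,0,0,-1,-0.9,-0.26,-0.16,0,0,0,-1,-0.9,-0.26,-0.16,0,0,0,-1,-0.9,-0.26,-0.16,0,0,0,-1,-0.9,-0.26,-0.16,0,0,0,-1,-0.9,-0.26,-0.16,0,0,0,-1,-0.9,-0.26,-0.16,0,0,0,-1,-0.9,-0.26,-0.16,0,0,0,-1]'
python3 -m pendant '[-0.71,-0.81,0,0,0,0,-1,-0.71,-0.81,0,0,0,0,-1,-0.71,-0.81,0,0,0,0,-1,-0.71,-0.81,0,0,0,0,-1,-0.71,-0.81,0,0,0,0,-1,-0.71,-0.81,0,0,0,0,-1,-0.71,-0.81,0,0,0,0,-1,-0.71,-0.81,0,0,0,0,-1,-0.71,-0.81,0,0,0,0,-1,0,0,0,0,0,0,-1,0,0,0,0,0,0,-1]'
python3 - <<'E'
from h import *
np.set_printoptions(precision=1,suppress=True)
snap('wrist','w1.png')
for t,z in dict(fixture=0,fixture_slot=12,fixture_fence=12).items():
    for r in pinpoint('wrist',t)[:2]: print(t,round(r['score'],2),np.array(r['location']),at('wrist',r['location'],z))
print(rel([520,-230,280]))
E
```

```text
time: 2.15
tool_pos: [399.7, 348.7, 279.8]
tcp_rot: [3.141, 0.0, 2.885]
contact_force: [-0.7, 1.1, -0.1]
grip_width: 91.7
finger_force: 0.0
time: 3.25
tool_pos: [528.7, 88.8, 279.3]
tcp_rot: [3.141, -0.001, 2.883]
contact_force: [-0.2, 0.3, 0.6]
grip_width: 91.7
finger_force: 0.0
fixture 0.7 [296.5 215.3] [595.5  95.9   0. ]
fixture_slot 0.83 [296.7 218.8] [596.4  95.6  12. ]
fixture_fence 0.87 [297.8 236.2] [620.4  91.3  12. ]
[ -2.4 -10.4  -0. ]
```

View pics/w1.png

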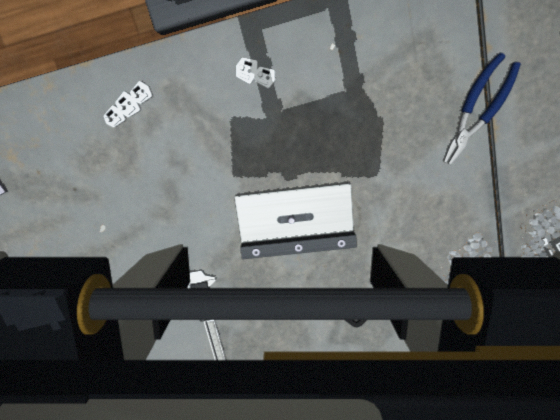

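The wrist view shows the deck at (295,214), the slot from 276 to 315 on row 218 with the pin near (291,219), and the fence below it on the far side. Next I'll fit the deck rectangle and zoom in on the slot.

```bash
python3 - <<'E'
from h import *
im=cv2.imread('pics/w1.png'); g=cv2.cvtColor(im,cv2.COLOR_BGR2GRAY)
m=(g>190).astype(np.uint8); m[:180]=0; m[262:]=0; m[:,:225]=0; m[:,365:]=0
m=cv2.morphologyEx(m,cv2.MORPH_CLOSE,np.ones((9,9)))
c=max(cv2.findContours(m,0,cv2.CHAIN_APPROX_NONE)[0],key=cv2.contourArea)[:,0]
w=np.array([at('wrist',p,12)[:2] for p in c],np.float32)
r=cv2.minAreaRect(w); print(r, cv2.boxPoints(r))
cv2.imwrite('pics/w1c.png',cv2.resize(im[178:264,225:365],None,fx=5.5,fy=5.5,interpolation=cv2.INTER_CUBIC))
E
```

```text
((588.2514038085938, 94.37530517578125), (148.47276306152344, 62.00847244262695), 81.68306732177734) [[546.835     25.40438 ]
 [608.19135   16.434944]
 [629.6678   163.34622 ]
 [568.31146  172.31567 ]]
```

View pics/w1c.png

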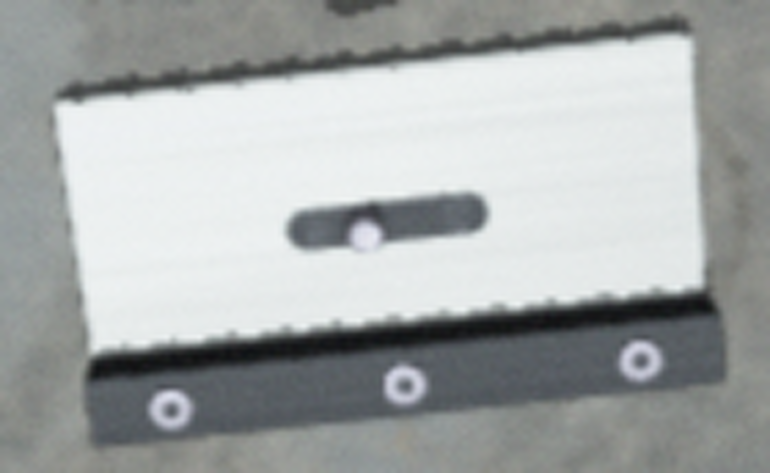

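```bash
python3 -m pendant '[-0.2,-0.87,0,0,0,0,-1,-0.2,-0.87,0,0,0,0,-1,-0.2,-0.87,0,0,0,0,-1,-0.2,-0.87,0,0,0,0,-1,-0.2,-0.87,0,0,0,0,-1,-0.2,-0.87,0,0,0,0,-1,-0.2,-0.87,0,0,0,0,-1,-0.2,-0.87,0,0,0,0,-1,-0.2,-0.87,0,0,0,0,-1,-0.2,-0.87,0,0,0,0,-1,-0.2,-0.87,0,0,0,0,-1,-0.2,-0.87,0,0,0,0,-1]'
python3 -m pendant '[0,0,0,0,0,0,-1,0,0,0,0,0,0,-1]'
python3 - <<'E'
from h import *
np.set_printoptions(precision=1,suppress=True)
snap('wrist','w2.png')
for t,z in dict(drilled=0,drilled_flange=60,blank=0).items():
    for r in pinpoint('wrist',t)[:2]: print(t,round(r['score'],2),np.array(r['location']),at('wrist',r['location'],z))
E
```

```text
time: 4.65
tool_pos: [518.9, -232.1, 279.7]
tcp_rot: [3.141, 0.0, 2.886]
contact_force: [0.9, -0.4, 0.3]
grip_width: 91.9
finger_force: 0.0
time: 4.85
tool_pos: [518.8, -231.5, 279.4]
tcp_rot: [3.141, -0.0, 2.885]
contact_force: [-0.1, 1.1, 1.1]
grip_width: 92.0
finger_force: 0.0
drilled 0.91 [262.7 241.7] [ 611.3 -278.5    0. ]
drilled_flange 0.65 [257.  245.5] [ 591.8 -277.1   60. ]
blank 0.76 [210.6 126.1] [ 446.4 -300.2    0. ]
```

View pics/w2.png

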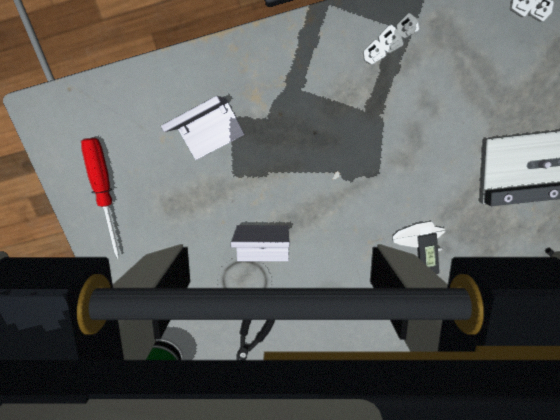

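Two readings from these: pin tip near (291.5,220.7) in w1, at the slot's right-hand (-y) part. In w2, the near bracket's foot at (213,140) shows no hole, so the wanted one is the far bracket at (262,243), standing with its flange towards the robot. I'll zoom in to confirm and get its angle.

```bash
python3 - <<'E'
from h import *
im=cv2.imread('pics/w2.png')
a=cv2.resize(im[85:170,155:255],None,fx=4,fy=4,interpolation=cv2.INTER_CUBIC);b=cv2.resize(im[205:275,220:300],None,fx=5,fy=5,interpolation=cv2.INTER_CUBIC)
H=max(a.shape[0],b.shape[0]); o=np.zeros((H,800,3),np.uint8); o[:a.shape[0],:400]=a;o[:b.shape[0],400:]=b
cv2.imwrite('pics/w2c.png',o)
# pin from w1 geometry: camera pose relative to TCP at that time
T0=R.from_euler('xyz',[3.141,-.001,2.883]).as_matrix(); t0=np.array([528.7,88.8,279.3])
P=np.array(camera_model('wrist')['pose']); ob=get_obs(); T=R.from_euler('xyz',ob['tcp_rot']).as_matrix()
X=np.eye(4);X[:3,:3]=T.T@P[:3,:3];X[:3,3]=T.T@(P[:3,3]-ob['tool_pos'])
m=camera_model('wrist'); f=210/np.tan(np.radians(m['fov_y'])/2)
ex=np.array([np.cos(np.radians(-8.3)),np.sin(np.radians(-8.3))]);ey=np.array([-ex[1],ex[0]])
for px,z in [((291.5,220.7),22),((277.5,220),12),((313.5,216.5),12),((298.6,248),28)]:
    d=T0@X[:3,:3]@np.array([(px[0]-m['cx'])/f,-(px[1]-m['cy'])/f,-1]); o=T0@X[:3,3]+t0; p=(o+d*(z-o[2])/d[2])[:2]
    q=p-np.array([595.1,93.3]); print(px,p.round(1),'fix',(q@ex).round(1),(q@ey).round(1))
E
```

```text
(291.5, 220.7) [594.1  87.6] fix -0.2 -5.8
(277.5, 220) [591.7  69.6] fix 0.1 -23.9
(313.5, 216.5) [599.1 116.2] fix 0.7 23.2
(298.6, 248) [630.3  87.6] fix 35.6 -0.6
```

View pics/w2c.png

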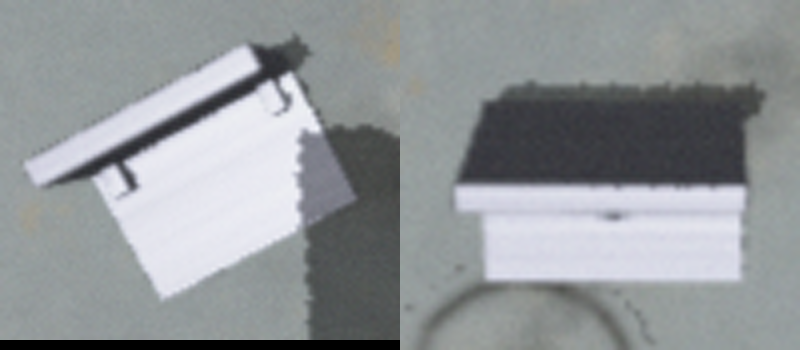

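The hole's edge shows at (613,216) in the crop of the far bracket; the near one's foot is plain. The wanted bracket's flange edge lies along image rows, so its yaw is about -14.7°. I'll turn the tool 90° and go above it.

```bash
python3 - <<'E'
from h import *
print(at('wrist',(260.2,244.8),60))
E
python3 -m pendant '[0,0,0,0,0,1,0,0,0,0,0,0,1,0,0,0,0,0,0,1,0,0,0,0,0,0,1,0,0,0,0,0,0,1,0,0,0,0,0,0,1,0,0,0,0,0,0,1,0,0,0,0,0,0,1,0,0,0,0,0,0,1,0,0,0,0,0,0,1,0,0,0,0,0,0,1,0]'
python3 -m pendant '[0,0,0,0,0,1,0,0,0,0,0,0,1,0,0,0,0,0,0,1,0,0,0,0,0,0,1,0,0,0,0,0,0,1,0,0,0,0,0,0,1,0,0,0,0,0,0,1,0,0,0,0,0,0,1,0,0,0,0,0,0,1,0,0,0,0,0,0,1,0,0,0,0,0,0,1,0,0,0,0,0,0,0.5,0]'
python3 - <<'E'
from h import *
print(rel([591,-274,160]))
E
```

```text
[ 591.97055457 -273.3511877    60.        ]
time: 6.15
tool_pos: [518.9, -231.2, 279.7]
tcp_rot: [3.141, 0.0, 2.115]
contact_force: [-0.5, -0.4, 0.5]
grip_width: 45.7
finger_force: 0.0
time: 7.35
tool_pos: [518.9, -231.1, 279.7]
tcp_rot: [3.141, -0.0, 1.313]
contact_force: [-0.5, 0.4, 0.8]
grip_width: 45.8
finger_force: 0.0
[-0.77  2.69  3.99]
```

```bash
python3 -m pendant '[-0.15,0.54,0.8,0,0,0,0,-0.15,0.54,0.8,0,0,0,0,-0.15,0.54,0.8,0,0,0,0,-0.15,0.54,0.8,0,0,0,0,-0.15,0.54,0.8,0,0,0,0,0,0,0,0,0,0,0,0,0,0,0,0,0,0]'
python3 - <<'E'
from h import *
np.set_printoptions(precision=1,suppress=True)
snap('wrist','w3.png')
for t,z in dict(drilled=0,drilled_flange=60,blank=0).items():
    for r in pinpoint('wrist',t)[:2]: print(t,round(r['score'],2),np.array(r['location']),at('wrist',r['location'],z))
o=get_obs(); print(proj('wrist',o['tool_pos']))
E
```

```text
time: 8.05
tool_pos: [591.3, -273.5, 159.5]
tcp_rot: [-3.14, -0.0, 1.315]
contact_force: [-0.5, 0.1, 0.1]
grip_width: 45.7
finger_force: 0.0
drilled 0.63 [303.7 189. ] [ 615.4 -278.8    0. ]
drilled_flange 0.88 [276.8 211.2] [ 590.  -276.4   60. ]
[277.4 264.8]
```

View pics/w3.png

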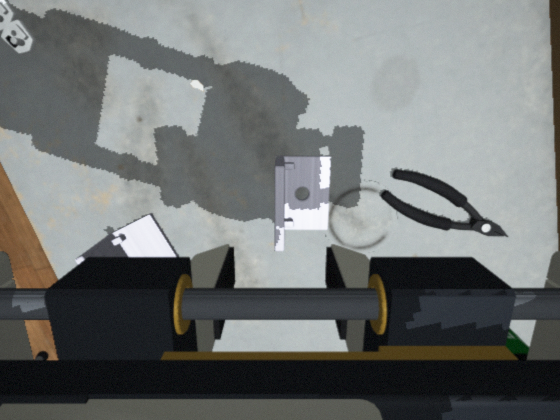

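The hole is plain at (302,193), and the flange edge runs straight up the image at column ~280, square to the fingers. Now to check the middle and go down.

```bash
python3 - <<'E'
from h import *
h=at('wrist',(302.3,193.5),6); b=np.array([np.cos(-.256),np.sin(-.256),0])
print(h,h-21*b, at('wrist',(279.8,204),60))
t=(h-21*b+at('wrist',(279.8,204),60))/2
t[2]=21; print(t,rel(t))
E
```

```text
[ 613.06884523 -281.51123587    6.        ] [ 592.75322334 -276.19376401    6.        ] [ 593.76130818 -271.32720563   60.        ]
[ 593.25726576 -273.76048482   21.        ] [0.03 0.04 4.68]
```

```bash
python3 -m pendant '[0.03,0.06,0.7,0,0,0,0,0,0,0.7,0,0,0,0,0,0,0.7,0,0,0,0,0,0,0.7,0,0,0,0,0,0,0.6,0,0,0,0,0,0,0.6,0,0,0,0,0,0,0.6,0,0,0,0,0,0,0,0,0,0,0]'
python3 -m pendant '[0,0,0,0,0,0,1,0,0,0,0,0,0,1,0,0,0,0,0,0,1,0,0,0,0,0,0,1,0,0,0,0,0,0,1,0,0,0,0,0,0,1]'
```

```text
time: 9.05
tool_pos: [592.1, -273.1, 20.2]
tcp_rot: [-3.138, -0.001, 1.314]
contact_force: [-0.6, -0.4, 0.1]
grip_width: 45.7
finger_force: 0.0
time: 9.65
tool_pos: [593.0, -273.9, 21.9]
tcp_rot: [-3.141, -0.0, 1.314]
contact_force: [-3.5, 0.6, 4.8]
grip_width: 7.7
finger_force: 30.0
```

Gripped (7.7 mm opening). Lifting, and taking it near the fixture.

```bash
python3 -m pendant '[0,0,-0.6,0,0,0,1,0,0,-0.9,0,0,0,1,0,0,-0.9,0,0,0,1,0,0,-0.9,0,0,0,1,0,0,0,0,0,-0.8,1,0,0,0,0,0,-0.8,1,0,0,0,0,0,0,1]'
python3 - <<'E'
from h import *
print(rel([569.7,78.8,118]),get_obs()['contact_force'])
E
```

```text
time: 10.35
tool_pos: [593.2, -273.8, 120.1]
tcp_rot: [-3.141, -0.0, 1.426]
contact_force: [0.6, -0.4, -2.3]
grip_width: 7.9
finger_force: 30.0
[11.52 -2.47  0.08] [ 0.59525868 -0.35427927 -2.29598433]
```

```bash
python3 -m pendant '[0.5,-0.1,0,0,0,0,1,0.9,-0.2,0,0,0,0,1,1,-0.22,0,0,0,0,1,1,-0.22,0,0,0,0,1,1,-0.22,0,0,0,0,1,1,-0.22,0,0,0,0,1,1,-0.22,0,0,0,0,1,1,-0.22,0,0,0,0,1,1,-0.22,0,0,0,0,1,1,-0.22,0,0,0,0,1,0.9,-0.2,0,0,0,0,1,0.7,-0.15,0,0,0,0,1]'
python3 -m pendant '[0.5,-0.1,0,0,0,0,1,0,0,0,0,0,0,1,0,0,0,0,0,0,1]'
python3 - <<'E'
from h import *
np.set_printoptions(precision=1,suppress=True)
snap('wrist','w4.png')
print(rel([569.7,78.8,118]),get_obs()['contact_force'])
for t,z in dict(drilled=98,drilled_flange=158,fixture_slot=12,fixture_fence=12).items():
    for r in pinpoint('wrist',t)[:2]: print(t,round(r['score'],2),np.array(r['location']),at('wrist',r['location'],z))
E
```

```text
time: 11.55
tool_pos: [568.4, 65.8, 120.2]
tcp_rot: [-3.141, -0.001, 1.426]
contact_force: [0.0, 0.2, -2.2]
grip_width: 8.1
finger_force: 30.0
time: 11.85
tool_pos: [568.5, 78.4, 120.4]
tcp_rot: [-3.141, 0.0, 1.426]
contact_force: [0.2, -0.6, -2.7]
grip_width: 7.7
finger_force: 30.0
[0.  0.  0.1] [ 0.7 -0.3 -2.4]
drilled 0.98 [317.1 247.5] [590.9  74.1  98. ]
drilled_flange 0.78 [279.4 312.4] [569.5  74.3 158. ]
fixture_slot 0.68 [308.8 187.8] [594.9  88.4  12. ]
fixture_fence 0.84 [341.6 187.2] [620.8  85.1  12. ]
```

View pics/w4.png

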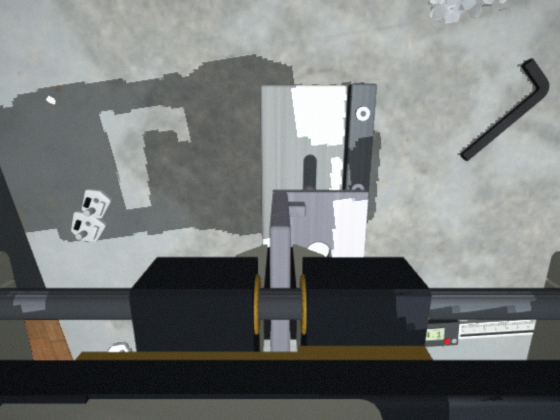

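The picture shows the bracket held above the deck, square to it: foot edge near column 366, hole at (318,248), slot end at (310,155), fence at 347–377.

```bash
python3 - <<'E'
from h import *
ex=np.array([np.cos(np.radians(-8.3)),np.sin(np.radians(-8.3))]);ey=np.array([-ex[1],ex[0]])
o=np.array([595.1,93.3])
for n,p,z in [('nearR',(263,86),12),('nearL',(263,235),12),('slotend',(310,155),12),('fencetop end',(377,85),28),('hole',(318,248),104),('foot corner',(367.5,191),104),('footcorner2',(365,257),104)]:
    q=at('wrist',p,z)[:2]-o; print(n,(q@ex).round(1),(q@ey).round(1))
q=np.array(get_obs()['tool_pos'][:2])-o; print('tcp',q@ex,q@ey)
E
```

```text
nearR -34.7 71.8
nearL -36.6 -44.8
slotend 0.9 21.2
fencetop end 44.6 71.4
hole -1.5 -17.5
foot corner 23.4 14.6
footcorner2 24.6 -22.9
tcp -23.719571713314473 -19.473522927400676
```

```bash
python3 -m pendant '[0,0,0.5,0,0,0.15,1,0,0,0.5,0,0,0.15,1,0,0,0.5,0,0,0,1,0,0,0.4,0,0,0,1,0,0,0.3,0,0,0,1,0,0,0.2,0,0,0,1,0,0,0,0,0,0,1]'
python3 -m pendant '[0,0,0.03,0,0,0,1,0,0,0.02,0,0,0,1,0,0,0,0,0,0,1]'
python3 -m pendant '[0,0,0.02,0,0,0,1,0,0,0.02,0,0,0,1,0,0,0,0,0,0,1]'
```

```text
time: 12.8
tool_pos: [568.4, 78.2, 47.9]
tcp_rot: [-3.14, 0.0, 1.405]
contact_force: [0.5, -0.1, -1.9]
grip_width: 7.7
finger_force: 30.0
time: 13.1
tool_pos: [569.0, 78.4, 47.4]
tcp_rot: [3.141, -0.0, 1.405]
contact_force: [-0.3, -0.1, -1.7]
grip_width: 7.6
finger_force: 30.0
time: 13.4
tool_pos: [568.7, 78.3, 45.8]
tcp_rot: [3.142, -0.0, 1.405]
contact_force: [0.3, -0.3, -2.1]
grip_width: 7.7
finger_force: 30.0
```

```bash
for i in 1 ; do python3 -m pendant '[0,0,0.02,0,0,0,1,0,0,0.02,0,0,0,1,0,0,0,0,0,0,1]'; done
python3 -m pendant '[0,0,0.02,0,0,0,1,0,0,0,0,0,0,1]'
python3 -m pendant '[0,0,0.02,0,0,0,1,0,0,0,0,0,0,1]'
python3 -m pendant '[0,0,0.02,0,0,0,1,0,0,0,0,0,0,1]'
```

```text
time: 13.7
tool_pos: [568.6, 78.3, 44.5]
tcp_rot: [-3.141, -0.0, 1.405]
contact_force: [1.1, 0.6, -2.2]
grip_width: 7.7
finger_force: 30.0
time: 13.9
tool_pos: [568.7, 78.3, 43.9]
tcp_rot: [-3.141, -0.0, 1.405]
contact_force: [0.2, -0.0, -2.7]
grip_width: 7.9
finger_force: 30.0
time: 14.1
tool_pos: [568.8, 78.3, 43.8]
tcp_rot: [3.141, -0.0, 1.405]
contact_force: [-2.3, 0.1, 2.2]
grip_width: 7.6
finger_force: 30.0
time: 14.3
tool_pos: [568.8, 78.3, 43.7]
tcp_rot: [3.141, -0.0, 1.405]
contact_force: [-2.3, -0.4, 6.4]
grip_width: 8.0
finger_force: 30.0
```

Riding on the pin tip at TCP z≈43.8. Now I'll ease the foot against the fence.

```bash
python3 -m pendant '[0,0.03,-0.02,0,0,0,1,0,0.03,0,0,0,0,1,0,0,0,0,0,0,1]'
python3 -m pendant '[0,0.02,0,0,0,0,1,0,0.02,0,0,0,0,1,0,0,0,0,0,0,1]'
python3 -m pendant '[0,0.02,0,0,0,0,1,0,0,0,0,0,0,1]'
```

```text
time: 14.6
tool_pos: [570.1, 78.1, 43.7]
tcp_rot: [-3.141, -0.0, 1.405]
contact_force: [-4.6, 0.4, 5.5]
grip_width: 7.8
finger_force: 30.0
time: 14.9
tool_pos: [570.9, 78.0, 43.7]
tcp_rot: [-3.14, 0.0, 1.405]
contact_force: [-5.7, 0.5, 6.8]
grip_width: 7.7
finger_force: 30.0
time: 15.1
tool_pos: [571.0, 78.0, 43.7]
tcp_rot: [-3.139, 0.0, 1.405]
contact_force: [-7.7, 0.6, 7.8]
grip_width: 7.8
finger_force: 30.0
```

```bash
python3 -m pendant '[0,0,-0.03,0,0,0,1,0,0,0,0,0,0,1]'
python3 -m pendant '[0,0.03,0,0,0,0,1,0,0,0,0,0,0,1]'
```

```text
time: 15.3
tool_pos: [571.0, 77.9, 43.9]
tcp_rot: [-3.139, 0.0, 1.405]
contact_force: [-6.1, 0.8, 2.7]
grip_width: 7.8
finger_force: 30.0
time: 15.5
tool_pos: [571.1, 77.9, 43.9]
tcp_rot: [-3.137, 0.0, 1.405]
contact_force: [-7.7, 0.6, 5.1]
grip_width: 7.8
finger_force: 30.0
```

```bash
python3 -m pendant '[0.05,0,0,0,0,0,1,0.05,0,0,0,0,0,1,0.05,0,0,0,0,0,1,0,0,0,0,0,0,1]'
python3 -m pendant '[0.05,0,0,0,0,0,1,0.05,0,0,0,0,0,1,0,0,0,0,0,0,1]'
python3 -m pendant '[0.04,0,0,0,0,0,1,0,0,0,0,0,0,1]'
```

```text
time: 15.9
tool_pos: [571.3, 80.1, 43.9]
tcp_rot: [-3.136, 0.004, 1.405]
contact_force: [-11.0, -8.9, 6.2]
grip_width: 7.6
finger_force: 30.0
time: 16.2
tool_pos: [571.7, 82.9, 43.8]
tcp_rot: [-3.136, 0.004, 1.405]
contact_force: [-9.6, -8.2, 7.2]
grip_width: 8.1
finger_force: 30.0
time: 16.4
tool_pos: [571.9, 84.0, 43.8]
tcp_rot: [-3.136, 0.004, 1.405]
contact_force: [-10.9, -10.1, 8.0]
grip_width: 7.8
finger_force: 30.0
```

```bash
python3 -m pendant '[0.04,-0.02,0,0,0,0,1,0.03,0,0,0,0,0,1,0,0,0,0,0,0,1]'
python3 -m pendant '[0.03,0,0,0,0,0,1,0.03,0,0,0,0,0,1,0,0,0,0,0,0,1]'
```

```text
time: 16.7
tool_pos: [572.3, 86.9, 43.6]
tcp_rot: [-3.137, 0.003, 1.405]
contact_force: [-8.6, -5.1, 4.0]
grip_width: 7.8
finger_force: 30.0
time: 17.0
tool_pos: [572.7, 89.5, 43.1]
tcp_rot: [-3.137, 0.002, 1.405]
contact_force: [-6.0, -1.8, -1.6]
grip_width: 7.8
finger_force: 30.0
```

The underside dropped and the upward force vanished, so the hole is over the tip. Lowering.

```bash
python3 -m pendant '[0,0,0.04,0,0,0,1,0,0,0.03,0,0,0,1,0,0,0,0,0,0,1]'
python3 -m pendant '[0,0,0.03,0,0,0,1,0,0,0.03,0,0,0,1,0,0,0,0,0,0,1]'
```

```text
time: 17.3
tool_pos: [572.9, 90.0, 41.1]
tcp_rot: [-3.137, 0.001, 1.405]
contact_force: [-4.9, -0.3, -0.9]
grip_width: 7.8
finger_force: 30.0
time: 17.6
tool_pos: [572.9, 90.2, 39.4]
tcp_rot: [-3.137, 0.001, 1.405]
contact_force: [-6.6, 0.9, -0.2]
grip_width: 7.8
finger_force: 30.0
```

```bash
python3 -m pendant '[0,0,0.04,0,0,0,1,0,0,0.04,0,0,0,1,0,0,0,0,0,0,1]'
python3 -m pendant '[0,0,0.03,0,0,0,1,0,0,0.03,0,0,0,1,0,0,0,0,0,0,1]'
```

```text
time: 17.9
tool_pos: [572.9, 90.3, 37.0]
tcp_rot: [-3.137, 0.001, 1.405]
contact_force: [-5.3, 0.6, -0.3]
grip_width: 7.4
finger_force: 30.0
time: 18.2
tool_pos: [572.9, 90.3, 35.2]
tcp_rot: [-3.137, 0.001, 1.405]
contact_force: [-5.6, 0.2, -0.4]
grip_width: 7.9
finger_force: 30.0
```

```bash
python3 -m pendant '[0,0,0.03,0,0,0,1,0,0,0.02,0,0,0,1,0,0,0,0,0,0,1]'
python3 -m pendant '[0,0,0.02,0,0,0,1,0,0,0,0,0,0,1]'
```

```text
time: 18.5
tool_pos: [572.9, 90.3, 34.1]
tcp_rot: [-3.138, 0.001, 1.405]
contact_force: [-6.5, -0.0, 1.5]
grip_width: 7.7
finger_force: 30.0
time: 18.7
tool_pos: [572.9, 90.3, 34.0]
tcp_rot: [-3.138, 0.001, 1.405]
contact_force: [-9.5, 0.2, 6.3]
grip_width: 8.0
finger_force: 30.0
```

Seated, 9.8 mm below the riding height. Relieving the load, opening partway and lifting away.

```bash
python3 -m pendant '[0,-0.04,0,0,0,0,1,0,0,0,0,0,0,1,0,0,0,0,0,0,0.4,0,0,0,0,0,0,0.4,0,0,0,0,0,0,0.4,0,0,0,0,0,0,0.4]'
python3 -m pendant '[0,0,-0.2,0,0,0,0.4,0,0,-0.4,0,0,0,0.4,0,0,-0.6,0,0,0,0.4,0,0,-0.8,0,0,0,0.4,0.6,0,-0.8,0,0,0,0.4,0.6,0,-0.8,0,0,0,0.4,0.6,0,-0.6,0,0,0,0.4,0.6,0,0,0,0,0,0.4,0,0,0,0,0,0,0.4,0,0,0,0,0,0,0.4]'
python3 - <<'E'
from h import *
np.set_printoptions(precision=1,suppress=True)
w=snap('wrist','w5.png'); s=snap('side','s5.png')
for t,z in dict(drilled=12,drilled_flange=72).items():
    for c in ['wrist','side']:
        for r in pinpoint(c,t)[:1]: print(c,t,round(r['score'],2),np.array(r['location']),at(c,r['location'],z))
c=cv2.resize(s[205:285,220:340],None,fx=4.6,fy=4.6,interpolation=cv2.INTER_CUBIC)
cv2.imwrite('pics/f.png',np.vstack([cv2.resize(w[60:300,170:450],None,fx=1.97,fy=1,interpolation=cv2.INTER_CUBIC)[:, :552][:230], c[:, :552]])[...,::-1])
E
```

```text
time: 19.3
tool_pos: [574.0, 90.2, 34.2]
tcp_rot: [3.141, -0.0, 1.405]
contact_force: [0.6, 0.1, -0.5]
grip_width: 27.1
finger_force: 0.0
time: 20.3
tool_pos: [584.7, 161.4, 159.1]
tcp_rot: [-3.14, 0.001, 1.406]
contact_force: [1.1, -0.7, -0.3]
grip_width: 27.7
finger_force: 0.0
wrist drilled 0.68 [301.  266.5] [593.9  85.   12. ]
side drilled 0.63 [279.4 244.3] [590.1  79.4  12. ]
wrist drilled_flange 0.73 [278.5 301.3] [572.7  86.9  72. ]
side drilled_flange 0.58 [284.2 225.2] [577.6  97.7  72. ]
```

View pics/w5.png

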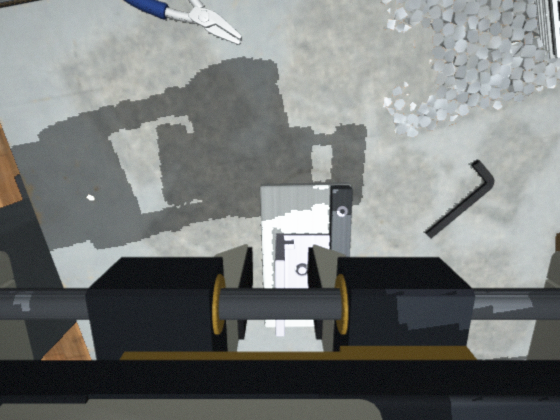

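The picture shows the bracket flat on the deck, its foot edge along the fence at column 330, and the pin standing in the hole at (302,268). The gripper is clear, so I'm handing in.

```bash
python3 -c "
from plant import close_job
print(close_job())"
```

```text
the job is handed in; nothing more can be done
None
```

The drilled bracket sits flat on the fixture with its hole over the pin, its foot along the fence and its flange on the far side from it; the gripper let go and moved clear, and the job was handed in at about 20 s.

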